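Open the tub of grinding balls and load the mill carrier

ROBOT

A 6-joint arm with a two-finger parallel gripper is mounted at the origin on the work surface. World frame = base frame: x ahead of the robot, y to its left, z up, the work surface at z = 0. Lengths are in m, angles in degrees, forces in N, time in s.
With the tool pointing down it reaches from about 0.25 to 0.8 m from the base axis. Payload 8.5 kg.
Tool frame: the origin (TCP) lies midway between the tips of the shut fingers; the grasp point (between the pads) lies bot.grasp_offset behind it (bot.grasp_offset is the distance from the TCP to the grasp point, in m); z points along the fingers, y is the line along which they close (so a half turn about z gives the same grasp; the last joint's range is limited). The gripper opens to 85 mm and grips with 20 to 120 N. Pads are 22 mm wide; open, the fingers measure 114 mm over their backs; the gripper's body (76 mm by 85 mm) begins 54 mm behind the grasp point. The pads swing forward as they close: fully open they stand 13 mm farther back than shut.
Start: joints at [65.718, 13.648, -0.773, 75.585, 0, 90], TCP at [0.216, 0.479, 0.206] pointing down, gripper open.
Joint ranges: [-152.45, 152.45], [-59.26, 108.67], [-65.41, 83.53], [-104.44, 129.93], [-82.83, 76.93], [-180, 180]. Speed limits (degrees/s): [127.2, 127.2, 159.86, 180, 180, 180].

INTERFACE

Orientations are given as a 3x3 rotation matrix whose columns are the frame's x, y, z axes.
In Python, from workcell import bot gives the robot as it stands.
- The arm moves only by the shell command python3 -m crank 'ROWS' [FORCE]. ROWS is JSON, a list of rows, each an object with "twist": the turn, a rotation vector about the tool's x, y, z in degrees, a list of three; "offset": the shift along the tool's x, y, z in cm, a list of three; "fingers": the opening, from -1 (shut) to 1 (fully open). A call has 1 to 10 rows; each row shifts and turns the commanded pose from where the row before left it, along the tool's axes as they then stand; what a row does not reach is not made up. A row lasts 1/10 s, in which the tool goes at most 50 mm and 8.59 degrees, less where a joint would pass 70% of its speed; a pose out of reach is approached as far as the arm can. A call with a gripper value outside its range is refused whole. The fingers move at their own pace and stop on an object; FORCE is the grip in N (left out, the last holds). Time passes only in rows, so rows that do not move let the fingers close. It gives the time, the measured TCP pose, the force, the opening and the grip force at its end, in the units of the state.
- bot.observe(): the state, without advancing time (a new reading comes with each control period).
- bot.capture(name): name is "side" or "top" or "wrist"; returns the picture (384x512x3 uint8, blue, green, red); there is no depth.
- bot.camera_params(name): a dict with "camera_matrix" (3x3 intrinsics, pixels), "k1" (the pictures are not rectified: a ray, as slopes to the right and down, at radius r is drawn at 1 + k1 r^2 times it, then the intrinsics apply), "cam_to_world" (4x4, takes a point from camera to world coordinates). Camera axes: x right, y up, looking along -z (the intrinsics and any distortion apply to the point x, -y, -z); pixel columns grow to the right and rows downward; lengths in m; the calibration is good to about 2 mm. A picture is of the moment at which its call begins: read the wrist's pose just before it. camera_params takes no time and is no camera call; for the wrist camera it gives the pose at the moment of the call.
- bot.finish_job(): hands the job in; it is judged then, once.
The state is a dict: "time_s": time; "joint_pos": joint angles; "qvel": joint speeds; "joint_torque": joint torques, N m; "tcp_pos": TCP position; "ee_rot": TCP orientation; "force": force on the tool from outside, world axes, zero at the start; "ft_torque": the same for the moment, N m; "finger_gap": finger opening in m; "finger_force": force on a finger pad.
Only numpy, scipy, OpenCV 4.12 (cv2) and the standard library are available. Lean on these libraries where they do the work, as an engineer would, in place of code of your own. Each camera call takes 0.05 s, during which the arm holds its last target. There are 200 camera calls.

TASK

Take the lid off the ball tub: raise it by its orange fin so that it tips up on the opposite edge, draw its tongue out from under the blue keeper, and lay it flat, fin up, in the middle of the green mat. Then put the two steel balls from the tub into the two empty wells of the blue carrier, one per well. Set everything down gently rather than dropping it, and leave the balls already in the carrier and the other things on the bench where they are.

Things in the scene. Friction and masses are not known exactly. Their poses are not given: they have to be found in the camera images.
- tub: Grey open tub, fixed: 150 (x) x 110 (y) mm outside, walls 5 mm, rim 54 mm above the bench. Inside, a black floor 20 mm above the bench with two 24 mm round pockets at x = +32 and -32 mm, y = 0, a ball in each. Origin: centre of the underside; z up; x points to the lid's fin end, the keeper is at the -x end.
- tub_keeper (a point): Fixed tub point x = -79, y = 0, z = 54 mm, at the keeper: a blue bar at x = -84 to -94, z = 66 to 71 mm, on posts at y = +-24 to +-32 mm. The lid's tongue lies under it (7 mm play), so the lid cannot go straight up: tip its fin end up 0.2 rad or more about the rim edge x = -75, z = 54 mm, draw it 15 mm or more to +x, then lift.
- lid: White loose lid, 140 g. Plate 158 (x) x 114 (y) mm, z = 6 to 11 mm; below it a plug 134 x 94 x 6 mm, inside the rim with 3 mm play; a tongue 40 mm wide, 5 thick, reaches x = -94 mm; the fin is at the +x end. Origin: centre of the plug's underside (48 mm above the bench on the tub, 4 mm flat on the mat). Axes as the tub's when seated.
- lid_fin (a point): Grip point on the lid's orange upright fin, at x = 60, y = 0, z = 33 mm of the lid (22 mm above the plate's top). The fin is 10 mm thick along y, 30 mm long along x (45 to 75 mm), and rises 28 mm above the plate: pinch it along the lid's y from above.
- lid_tongue (a point): Point under the lid's plate at its keeper end, x = -79, y = 0, z = 6 mm of the lid; 0 to 3 mm from tub_keeper when the lid is seated.
- ball_a_center (a point): polished steel ball, 30 mm diameter, 110 g; this point is its centre. At the start in the tub pocket at x = +32 mm, centre 29 mm above the bench (9 mm above the black floor).
- ball_b_center (a point): polished steel ball, 30 mm diameter, 110 g; this point is its centre. At the start in the tub pocket at x = -32 mm, centre 29 mm above the bench.
- carrier: Blue square block, fixed, 130 x 130 x 30 mm, with four round wells 24 mm wide in its top, 64 mm apart in a square; a ball sits on a well's edge with its centre 9 mm above the carrier's top (39 mm above the bench). It may stand at any yaw. Origin: centre of the underside; z up.
- carrier_hole0 (a point): Empty well: centre of its mouth, in the carrier's top face, at x = 32, y = 32 mm of the carrier.
- carrier_hole1 (a point): Empty well: centre of its mouth, at x = 32, y = -32 mm of the carrier.
- ball_c_center (a point): polished steel ball, 30 mm diameter, 110 g; this point is its centre. It is already in the carrier's well at x = -32, y = 32 mm: leave it.
- ball_d_center (a point): polished steel ball, 30 mm diameter, 110 g; this point is its centre. It is already in the carrier's well at x = -32, y = -32 mm: leave it.
- mat: Green mat for the lid, fixed, 190 (x) x 150 (y) x 4 mm. Origin: centre of the underside, on the bench.
- reagent: Bystander: amber bottle, 60 mm wide, 130 mm high, origin at the underside.
- jar: Bystander: clear jar, 56 mm wide, 65 mm high, origin at the underside.
- beaker: Bystander: glass beaker, 68 mm wide, 85 mm high, origin at the underside.
- dish: Bystander: closed round culture dish, 90 mm wide, 16 mm high, origin at the underside.
- spatula: Bystander: spatula lying on the bench, 170 mm long.
- slide_box: Bystander: yellow box, 60 x 90 x 35 mm, origin at the underside.
- ball_a: The same ball as ball_a_center (listed for its speed); its axes mean nothing.
- ball_b: The same ball as ball_b_center (listed for its speed); its axes mean nothing.
Things that resemble listed ones, but are neither listed nor needed, are in the scene too. Of the things that look like the lid, the middle-sized one is meant.

How it is judged (in metres and radians):
On the way, in this order (a step that is already met when the one before it is completed fails the run):
1. the lid is tipped up by at least 0.17 rad (10 degrees) with its keeper end still at the tub's rim (within 20 mm) (angle between lid's own z axis and vertical above 0.17 rad and distance between lid_tongue and tub_keeper below 0.02 m), for 0.1 s.
2. the lid is off and lies flat, fin up, on the mat, let go (horizontal distance between lid and mat below 0.04 m and height (world z) of lid below 0.008 m and angle between lid's own z axis and vertical below 0.06 rad and contact force between the fingers and lid below 0.05 N), for 0.2 s.
At the end, for the whole second after the job is handed in: The lid lies flat on the mat (within 0.06 rad), fin up, its centre within 40 mm of the mat's centre; balls a and b sit one each in the two empty wells, either way round (centre within 5 mm of the well's axis and within 12.5 mm of its mouth), at rest; balls c and d are still in their wells (all of step 2 and linear speed of lid below 0.02 m/s and (((horizontal distance between ball_a_center and carrier_hole0 below 0.005 m and distance between ball_a_center and carrier_hole0 below 0.0125 m) and (horizontal distance between ball_b_center and carrier_hole1 below 0.005 m and distance between ball_b_center and carrier_hole1 below 0.0125 m)) or ((horizontal distance between ball_a_center and carrier_hole1 below 0.005 m and distance between ball_a_center and carrier_hole1 below 0.0125 m) and (horizontal distance between ball_b_center and carrier_hole0 below 0.005 m and distance between ball_b_center and carrier_hole0 below 0.0125 m))) and linear speed of each of ball_a, ball_b below 0.03 m/s and distance of each of ball_c_center, ball_d_center from where it was at the start of the episode below 0.005 m); the robot touches nothing.
It fails at once if a bystander was moved by more than 30 mm (distance of any of reagent, jar, beaker, dish, spatula, slide_box from where it was at the start of the episode above 0.03 m).
It fails at once if a ball already in the carrier was knocked out of its well (moved 12 mm or more) (distance of any of ball_c_center, ball_d_center from where it was at the start of the episode above 0.012 m).
It fails at once if the lid or a ball was dropped or thrown (faster than 0.6 m/s out of the fingers, a fall of about 20 mm) ((linear speed of lid above 0.6 m/s and contact force between the fingers and lid below 0.01 N) or (linear speed of ball_a above 0.6 m/s and contact force between the fingers and ball_a below 0.01 N) or (linear speed of ball_b above 0.6 m/s and contact force between the fingers and ball_b below 0.01 N)).
It also fails if it takes over 72 s, if anything falls off the work surface, if the arm or the gripper's body presses on something with over 40 N, if the wrist force passes 120 N, or if a joint passes its speed limit or range.

## Working session

There is one attempt and no reset: what is moved stays moved. The work goes in short steps, Python scripts to look and compute and a shell command to move; the robot and the scene stay as the last step left them, time stands still between calls to the robot, and variables do not carry over. Pictures are saved under pics/ and viewed, at most 13 in all, crops included, and the job is handed in when it is done.

```bash
mkdir -p pics; ls; python3 - <<'E'
from workcell import bot
import cv2,numpy as np
for n in ("top","side"):
    cv2.imwrite(f"pics/{n}0.png",bot.capture(n)); p=bot.camera_params(n); print(n,p)
print(bot.observe(),bot.grasp_offset)
E
```

```text
pics
top {'camera_matrix': array([[487.77803413,   0.        , 258.75562884],
       [  0.        , 487.77803413, 188.52223881],
       [  0.        ,   0.        ,   1.        ]]), 'k1': 0.0661141134459712, 'cam_to_world': array([[ 2.94465888e-02,  9.91147509e-01, -1.29458544e-01,
         3.31890381e-01],
       [-9.99559239e-01,  2.96870600e-02, -7.22571374e-05,
        -3.69076779e-03],
       [ 3.77162610e-03,  1.29403612e-01,  9.91584832e-01,
         1.63541177e+00],
       [ 0.00000000e+00,  0.00000000e+00,  0.00000000e+00,
         1.00000000e+00]])}
side {'camera_matrix': array([[388.70433169,   0.        , 262.8856784 ],
       [  0.        , 388.70433169, 189.73733795],
       [  0.        ,   0.        ,   1.        ]]), 'k1': -0.13500364970539702, 'cam_to_world': array([[ 0.7417939 ,  0.40865593, -0.53173502, -0.27205176],
       [-0.67052356,  0.46593862, -0.57732084, -0.87124778],
       [ 0.0118303 ,  0.78479394,  0.61964386,  1.0125229 ],
       [ 0.        ,  0.        ,  0.        ,  1.        ]])}
{'time_s': 0.1, 'joint_pos': array([ 6.57188905e+01,  1.36789874e+01, -8.11862731e-01,  7.55833842e+01,
       -9.95849892e-04,  9.00024946e+01]), 'qvel': array([ 0.02906904, -0.02963705,  0.03813338, -0.09445655, -0.00501901,
        0.04107947]), 'joint_torque': array([ 8.71901284e-04, -5.39719069e+01,  3.46999025e+01,  1.34679294e-02,
        1.52761127e-04, -1.07604268e-05]), 'tcp_pos': array([0.2157297 , 0.47819462, 0.20593018]), 'ee_rot': array([[-9.11521008e-01,  4.11253188e-01, -5.16939072e-04],
       [ 4.11253512e-01,  9.11520234e-01, -1.18816752e-03],
       [-1.74372555e-05, -1.29563266e-03, -9.99999161e-01]]), 'force': array([-0.10821726, -0.64636636,  0.21755004]), 'ft_torque': array([-0.02576614,  0.02796333,  0.03149863]), 'finger_force': 0.0, 'finger_gap': 0.08541909803670726} 0.0187
```

View pics/top0.png

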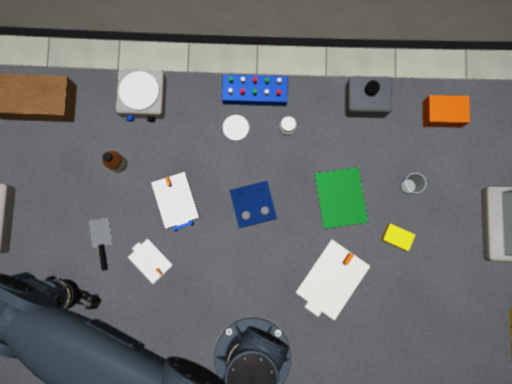

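View pics/side0.png

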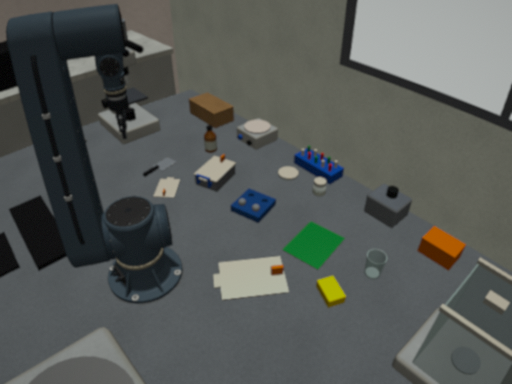

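Top view: three lid-like white plates: A (175,200), on the grey tub with its fin at (168,182) and the blue keeper at (182,225); B (150,261), small, on the bench; C (333,280), big, on the bench. The middle-sized one is A. The carrier is at (253,204), with balls at (246,215) and (265,210). The mat is at (342,197). In the side view, tub and lid are at (215,170), carrier (254,205), mat (314,245).

```bash
cat > h.py <<'E'
from workcell import bot
import cv2,numpy as np
def ray(p,px):
    u=cv2.undistortPoints(np.float64(px).reshape(-1,1,2),p["camera_matrix"],np.array([p["k1"],0,0,0,0]))[:,0]
    d=np.c_[u[:,0],-u[:,1],-np.ones(len(u))]; T=p["cam_to_world"]
    d=d@T[:3,:3].T; return T[:3,3],d/np.linalg.norm(d,axis=1)[:,None]
def onplane(p,px,z):
    o,d=ray(p,px); return o+d*((z-o[2])/d[:,2])[:,None]
def tri(views):  # [(params,px)] -> point, residual
    A=np.zeros((3,3));b=np.zeros(3);L=[]
    for p,px in views:
        o,d=ray(p,px);d=d[0];M=np.eye(3)-np.outer(d,d);A+=M;b+=M@o;L.append((M,o))
    x=np.linalg.solve(A,b); return x,max(np.linalg.norm(M@(x-o)) for M,o in L)
def project(p,X):
    T=np.linalg.inv(p["cam_to_world"]);c=(T@np.r_[X,1])[:3];s=np.array([c[0],-c[1]])/-c[2]
    s=s*(1+p["k1"]*(s@s));K=p["camera_matrix"];return K[:2,:2]@s+K[:2,2]
def blobs(im,lo,hi,roi=None,amin=8):
    m=cv2.inRange(cv2.cvtColor(im,cv2.COLOR_BGR2HSV),lo,hi)
    if roi:
        k=np.zeros_like(m);x0,y0,x1,y1=roi;k[y0:y1,x0:x1]=255;m&=k
    cs=[c for c in cv2.findContours(m,cv2.RETR_EXTERNAL,cv2.CHAIN_APPROX_NONE)[0]]
    n,lab,st,ce=cv2.connectedComponentsWithStats(m)
    return m,sorted([(st[i,4],ce[i]) for i in range(1,n) if st[i,4]>=amin],key=lambda a:-a[0]),cs
ORANGE=((5,170,90),(16,255,255));GREEN=((50,120,50),(75,255,255));BLUE=((100,130,40),(125,255,255));WHITE=((0,0,150),(40,60,255))
def rect(p,cs,z):
    c=max(cs,key=cv2.contourArea)[:,0].astype(float);P=onplane(p,c,z)[:,:2]
    return cv2.minAreaRect((P*1000).astype(np.float32))
E
cat >> h.py <<'E'
E
python3 - <<'E'
from h import *
T=bot.camera_params("top");S=bot.camera_params("side")
t=cv2.imread("pics/top0.png");s=cv2.imread("pics/side0.png")
for nm,c,rt,rs in(("fin",ORANGE,(160,172,180,195),(210,145,232,168)),("mat",GREEN,(300,150,385,240),(270,210,350,280)),("carrier",BLUE,(225,175,285,235),(225,180,280,225))):
    mt,bt,ct=blobs(t,*c,rt);ms,bs,cs=blobs(s,*c,rs)
    print(nm,bt[:2],bs[:2]); print(tri([(T,bt[0][1]),(S,bs[0][1])]))
    z={"fin":.087,"mat":.004,"carrier":.03}[nm]
    print("  rect top",rect(T,ct,z),"side",rect(S,cs,z))
m,b,c=blobs(t,*WHITE,(145,165,205,232));print("lid",b[:2],rect(T,c,.059))
o=np.hstack([cv2.resize(t[160:240,140:220],(400,400),interpolation=2),cv2.resize(s[150:230,185:265],(400,400),interpolation=2)])
cv2.imwrite("pics/crop1.png",o)
E
```

```text
fin [(np.int32(10), array([168.8, 183. ]))] [(np.int32(9), array([222.        , 156.33333333]))]
(array([0.54528267, 0.28344734, 0.08517374]), np.float64(0.0022034147732300597))
  rect top ((543.3869018554688, 284.86328125), (15.44323444366455, 6.003531455993652), 21.089826583862305) side ((544.8084106445312, 279.0509338378906), (23.217140197753906, 8.630382537841797), 52.578983306884766)
mat [(np.int32(2473), array([340.7278609 , 197.51435503]))] [(np.int32(1569), array([313.30465264, 244.47673678]))]
(array([ 0.52323026, -0.28080656, -0.00333622]), np.float64(0.0003904928863792824))
  rect top ((523.51904296875, -279.4811706542969), (188.44320678710938, 148.7435302734375), 10.215638160705566) side ((522.2435913085938, -282.2398681640625), (188.09559631347656, 148.36524963378906), 10.083032608032227)
carrier [(np.int32(1350), array([252.46888889, 202.96074074]))] [(np.int32(748), array([253.56951872, 204.64572193]))]
(array([0.49508912, 0.01567439, 0.01110892]), np.float64(0.0005603144028310247))
  rect top ((490.0610046386719, 14.615432739257812), (129.18646240234375, 127.09500885009766), 16.053340911865234) side ((481.2098388671875, 3.1012191772460938), (148.91622924804688, 138.40101623535156), 16.007610321044922)
lid [(np.int32(925), array([174.83891892, 200.07567568]))] ((494.02337646484375, 268.9652099609375), (158.04763793945312, 114.96392059326172), 20.054784774780273)
```

View pics/crop1.png

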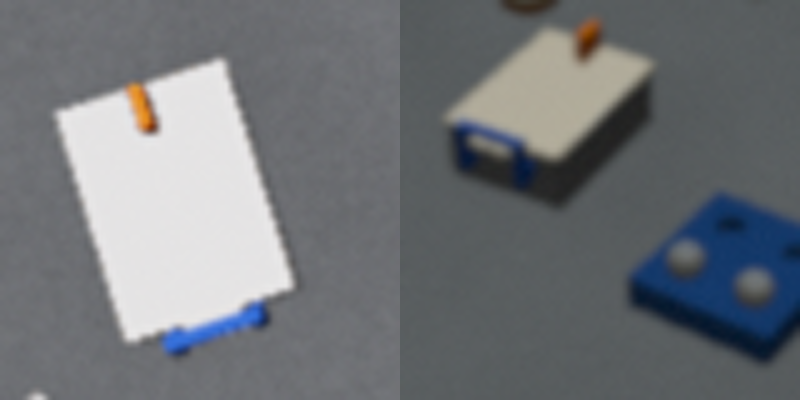

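The crop confirms lid A: measured 158 × 115 mm (as described), yaw 20°, centre near (0.494, 0.269). Its fin points away from the robot, and the tongue lies under the blue keeper. Moving above the fin.

```bash
python3 -m crank '[{"twist":[0,0,0],"offset":[-3.82,-0.35,-0.45],"fingers":1},{"twist":[0,0,0],"offset":[-3.82,-0.35,-0.45],"fingers":1},{"twist":[0,0,0],"offset":[-3.82,-0.35,-0.45],"fingers":1},{"twist":[0,0,0],"offset":[-3.82,-0.35,-0.45],"fingers":1},{"twist":[0,0,0],"offset":[-3.82,-0.35,-0.45],"fingers":1},{"twist":[0,0,0],"offset":[-3.82,-0.35,-0.45],"fingers":1},{"twist":[0,0,0],"offset":[-3.82,-0.35,-0.45],"fingers":1},{"twist":[0,0,0],"offset":[-3.82,-0.35,-0.45],"fingers":1},{"twist":[0,0,0],"offset":[-3.82,-0.35,-0.45],"fingers":1},{"twist":[0,0,0],"offset":[-3.82,-0.35,-0.45],"fingers":1}]'
python3 -m crank '[{"twist":[0,0,-7.4],"offset":[0,0,0],"fingers":1},{"twist":[0,0,-7.4],"offset":[0,0,0],"fingers":1},{"twist":[0,0,-7.4],"offset":[0,0,0],"fingers":1},{"twist":[0,0,-7.4],"offset":[0,0,0],"fingers":1},{"twist":[0,0,-7.4],"offset":[0,0,0],"fingers":1},{"twist":[0,0,-7.4],"offset":[0,0,0],"fingers":1},{"twist":[0,0,0],"offset":[0,0,0],"fingers":1}]'
python3 - <<'E'
from h import *
p=bot.camera_params("wrist");im=bot.capture("wrist");cv2.imwrite("pics/w1.png",im)
print(bot.observe()["tcp_pos"],bot.observe()["ee_rot"],p["cam_to_world"],p["camera_matrix"][0,0],p["k1"])
import pickle;pickle.dump(p,open("w1.pkl","wb"))
E
```

```text
time_s: 1.1
tcp_pos: [0.5508, 0.2884, 0.2513]
ee_rot: [[-0.911, 0.411, -0.001], [0.411, 0.911, -0.0], [0.0, -0.001, -1.0]]
force: [0.5, 0.2, -0.2]
finger_gap: 0.0855
finger_force: 0.0
time_s: 1.8
tcp_pos: [0.5495, 0.2894, 0.251]
ee_rot: [[-0.938, -0.346, -0.001], [-0.346, 0.938, -0.001], [0.001, -0.0, -1.0]]
force: [-0.2, 0.1, 0.0]
finger_gap: 0.0855
finger_force: 0.0
[0.54956223 0.28944452 0.25110462] [[-9.39938487e-01 -3.41343152e-01 -7.02472017e-04]
 [-3.41342917e-01  9.39938734e-01 -4.34333045e-04]
 [ 8.08537269e-04 -1.68462498e-04 -9.99999659e-01]] [[-3.46553505e-01 -8.91358670e-01 -2.92199229e-01  4.74658005e-01]
 [ 9.38030138e-01 -3.29429898e-01 -1.07589046e-01  2.62632867e-01]
 [-3.58733002e-04 -3.11377045e-01  9.50286382e-01  4.18781742e-01]
 [ 0.00000000e+00  0.00000000e+00  0.00000000e+00  1.00000000e+00]] 294.8344163556634 -0.06636703470374664
```

View pics/w1.png

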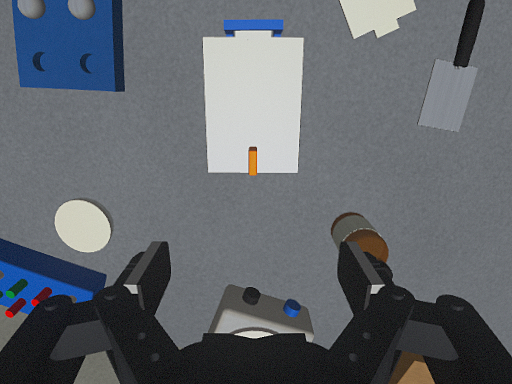

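Wrist view: the lid plate spans columns 203–303, rows 37–173, its fin is at (253,161) and the keeper at (254,27). The empty carrier wells are at (42,62) and (90,63), and the amber bottle at (360,237).

```bash
python3 - <<'E'
from h import *
import pickle
p=pickle.load(open("w1.pkl","rb"));w=cv2.imread("pics/w1.png");T=bot.camera_params("top");t=cv2.imread("pics/top0.png");S=bot.camera_params("side")
m,b,c=blobs(w,*ORANGE,(235,140,270,180));print("fin",b);
ci=max(c,key=cv2.contourArea)[:,0]; print("fin px bbox",ci.min(0),ci.max(0))
P=onplane(p,ci,.087);print("fin top-plane rect",cv2.minAreaRect((P[:,:2]*1e3).astype(np.float32)))
# heights: fin top near edge & lid corners in wrist vs top
m,b,c=blobs(w,*WHITE,(195,34,312,180));h=cv2.approxPolyDP(cv2.convexHull(max(c,key=cv2.contourArea)),6,True)[:,0]
print("hull",h.tolist())
P=onplane(p,h,.059);print(P)
r=rect(p,c,.059);print("lid rect wrist",r)
m,b,c2=blobs(t,*WHITE,(145,165,205,232));ht=cv2.boxPoints(cv2.minAreaRect(max(c2,key=cv2.contourArea)))
for q in ht:
    X=onplane(T,[q],.059)[0]; k=np.argmin(np.linalg.norm(P-X,axis=1)); print("corner tri",tri([(T,q),(p,h[k])]))
print("bottle base/top guesses",onplane(p,[(347,222)],.13),onplane(p,[(372,247)],0.03), onplane(T,[(112,158)],.13))
E
```

```text
fin [(np.int32(55), array([252.54545455, 161.45454545]))]
fin px bbox [249 151] [256 174]
fin top-plane rect ((550.2142333984375, 288.99761962890625), (27.246999740600586, 8.178879737854004), 20.280879974365234)
hull [[303, 38], [289, 93], [209, 91], [203, 37]]
[[0.40203298 0.29465414 0.059     ]
 [0.46305838 0.30237552 0.059     ]
 [0.49334292 0.21370143 0.059     ]
 [0.43986969 0.18915369 0.059     ]]
lid rect wrist ((447.1885986328125, 251.02609252929688), (63.228172302246094, 113.13633728027344), 18.856393814086914)
corner tri (array([0.48063699, 0.24620293, 0.53913616]), np.float64(0.003750295671143932))
corner tri (array([0.51993619, 0.22541643, 0.24992638]), np.float64(0.03900777877104))
corner tri (array([0.43902554, 0.18804853, 0.05294707]), np.float64(0.0002901571008997012))
corner tri (array([0.40082211, 0.29570553, 0.05439636]), np.float64(0.0006918234661956413))
bottle base/top guesses [[0.56660301 0.40417258 0.13      ]] [[0.62278022 0.50777848 0.03      ]] [[0.61059079 0.45620188 0.13      ]]
```

Fin measured at (0.550, 0.289), top ~86 mm, yaw 20° – consistent with the text. The bottle is over 100 mm from the finger path. Descend and grip.

```bash
python3 -m crank '[{"twist":[0,0,0],"offset":[0,0,4],"fingers":0.2},{"twist":[0,0,0],"offset":[0,0,4],"fingers":0.2},{"twist":[0,0,0],"offset":[0,0,4],"fingers":0.2},{"twist":[0,0,0],"offset":[0,0,3],"fingers":0.2},{"twist":[0,0,0],"offset":[0,0,2],"fingers":0.2},{"twist":[0,0,0],"offset":[0,0,1.6],"fingers":0.2},{"twist":[0,0,0],"offset":[0,0,0],"fingers":0.2}]' 40
python3 -m crank '[{"twist":[0,0,0],"offset":[0,0,0],"fingers":-1},{"twist":[0,0,0],"offset":[0,0,0],"fingers":-1},{"twist":[0,0,0],"offset":[0,0,0],"fingers":-1},{"twist":[0,0,0],"offset":[0,0,0],"fingers":-1},{"twist":[0,0,0],"offset":[0,0,0],"fingers":-1},{"twist":[0,0,0],"offset":[0,0,0],"fingers":-1},{"twist":[0,0,0],"offset":[0,0,0],"fingers":-1},{"twist":[0,0,0],"offset":[0,0,0],"fingers":-1}]' 60
python3 - <<'E'
import numpy as np
# tip about lid pivot (-75,6): TCP in lid frame x=60,z=65-48=17 -> per-row tool offsets for 2 deg rows
r=np.array([135.,11.]);th=np.radians(2)
d=np.array([[np.cos(th),-np.sin(th)],[np.sin(th),np.cos(th)]])@r-r
print(d, "tool x,z cm:",-d[0]/10,-d[1]/10)
E
```

```text
time_s: 2.55
tcp_pos: [0.5481, 0.2887, 0.063]
ee_rot: [[-0.94, -0.341, -0.004], [-0.341, 0.94, -0.002], [0.004, -0.001, -1.0]]
force: [0.2, -0.9, 0.1]
finger_gap: 0.0515
finger_force: 0.0
time_s: 3.35
tcp_pos: [0.5497, 0.2895, 0.0655]
ee_rot: [[-0.939, -0.344, -0.0], [-0.344, 0.939, -0.0], [0.0, -0.0, -1.0]]
force: [-0.1, -0.5, 0.7]
finger_gap: -0.0001
finger_force: 0.0
[-0.46613282  4.70473115] tool x,z cm: 0.04661328161495817 -0.47047311520476853
```

The fingers shut on nothing; looking.

```bash
python3 - <<'E'
from h import *
p=bot.camera_params("wrist");im=bot.capture("wrist");cv2.imwrite("pics/w2.png",im)
t=bot.capture("top");s=bot.capture("side")
o=np.hstack([cv2.resize(im[100:380,110:400],(400,386)),cv2.resize(s[130:200,185:265],(400,350),interpolation=2)[:350] if 0 else cv2.resize(s[125:205,185:268],(400,386),interpolation=2)])
cv2.imwrite("pics/c2.png",o);cv2.imwrite("pics/t2.png",t);cv2.imwrite("pics/s2.png",s)
print(bot.observe()["tcp_pos"],bot.observe()["finger_gap"])
E
```

```text
[0.54965644 0.28949379 0.0654452 ] 0.0004051962098286463
```

View pics/c2.png

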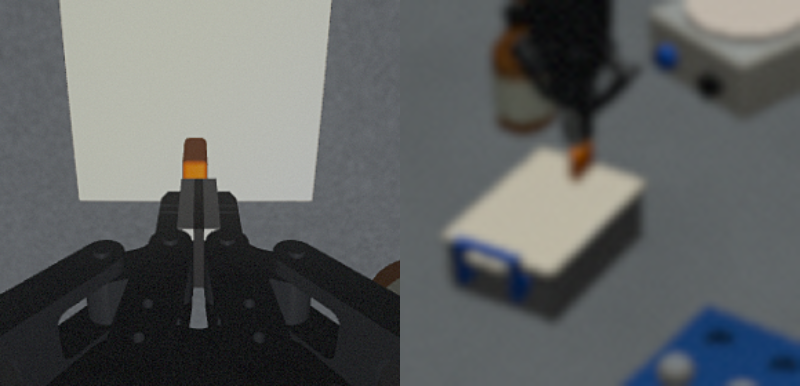

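```bash
python3 - <<'E'
from h import *
p=bot.camera_params("wrist");S=bot.camera_params("side");T=bot.camera_params("top");o=bot.observe()
c=o["tcp_pos"];g=c-o["ee_rot"][:,2]*bot.grasp_offset
for n,P in(("wrist",p),("side",S),("top",T)):
    print(n,"tcp",project(P,c),"grasp",project(P,g),"fin top",project(P,[.5502,.289,.087]),"fin mouth inner top", project(P,[.5502-.0141,.289-.0051,.087]),project(P,[.5502-.0141,.289-.0051,.059]))
for f,P,r in(("w2",p,(220,180,290,270)),("t2",T,(155,165,185,195)),("s2",S,(205,130,235,170))):
    im=cv2.imread(f"pics/{f}.png");m,b,cs=blobs(im,(3,120,40),(18,255,255),r,4);print(f,b,[ (cv2.boundingRect(k)) for k in cs if len(k)>3])
im=cv2.imread("pics/side0.png");m,b,cs=blobs(im,(3,120,40),(18,255,255),(205,130,235,170),4);print(b,[ (cv2.boundingRect(k)) for k in cs if len(k)>3])
E
```

```text
wrist tcp [252.43744747 223.58511292] grasp [252.30508087 237.85354879] fin top [251.11071843 240.83718819] fin mouth inner top [251.16952705 216.15740544] [251.53352746 198.01809067]
side tcp [221.68482547 159.20495077] grasp [221.46139386 155.61912678] fin top [221.59610401 155.06950232] fin mouth inner top [219.7056312 156.7433277] [220.05968835 162.1219746 ]
top tcp [168.51432427 181.92674398] grasp [167.46224017 181.09242967] fin top [167.46444627 180.80052277] fin mouth inner top [168.83085464 185.21388236] [170.37586987 186.38615155]
w2 [(np.int32(473), array([251.21775899, 215.18181818]))] [(243, 200, 17, 30)]
t2 [] []
s2 [(np.int32(41), array([207.19512195, 136.04878049])), (np.int32(21), array([222.28571429, 157.        ]))] [(221, 154, 4, 7), (205, 131, 6, 10)]
[(np.int32(87), array([209.50574713, 135.86206897])), (np.int32(21), array([222.28571429, 157.        ]))] [(221, 154, 4, 7), (205, 130, 10, 11)]
```

```bash
python3 -m crank '[{"twist":[0,0,0],"offset":[0,0,-3],"fingers":-1},{"twist":[0,0,0],"offset":[0,0,-3],"fingers":-1},{"twist":[0,0,0],"offset":[0,0,0],"fingers":-1},{"twist":[0,0,0],"offset":[0,0,0],"fingers":-1}]'
python3 - <<'E'
from h import *
p=bot.camera_params("wrist");o=bot.observe();im=bot.capture("wrist");cv2.imwrite("pics/w3.png",im)
s=bot.capture("side");S=bot.camera_params("side")
c=o["tcp_pos"];print(c)
a=cv2.resize(im[150:300,180:330],(400,400),interpolation=2);b=cv2.resize(s[120:180,190:250],(400,400),interpolation=2)
q=project(p,c);r=project(S,c);print(q,r)
cv2.circle(a,tuple(int(v) for v in (q-[180,150])*400/150),4,(0,0,255),1);cv2.circle(b,tuple(int(v) for v in (r-[190,120])*400/60),4,(0,0,255),1)
cv2.imwrite("pics/c3.png",np.hstack([a,b]))
E
```

```text
time_s: 3.9
tcp_pos: [0.5501, 0.2897, 0.126]
ee_rot: [[-0.939, -0.344, 0.001], [-0.344, 0.939, 0.001], [-0.001, 0.0, -1.0]]
force: [-0.3, 0.3, -0.4]
finger_gap: 0.0001
finger_force: 0.0
[0.55005838 0.28972717 0.12602386]
[252.45947333 223.56616296] [220.99584302 147.36294817]
```

View pics/c3.png

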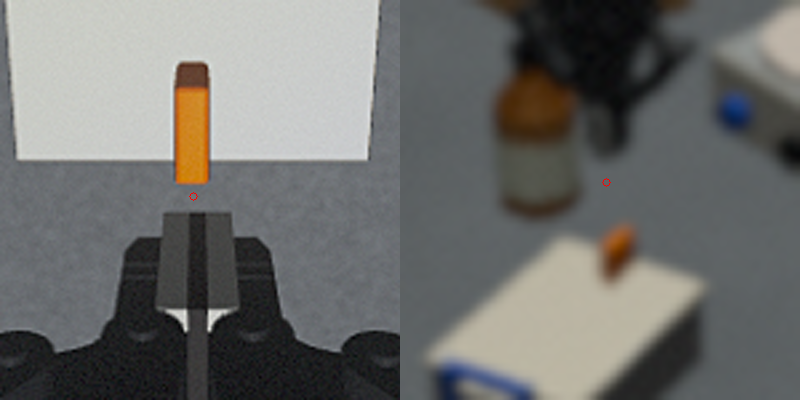

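Side crop: the real fingertips (606,155) sit above the reported TCP (606,182). The tips are about 20 mm behind the TCP, so I'll quantify that.

```bash
python3 - <<'E'
from h import *
p=bot.camera_params("wrist");S=bot.camera_params("side");o=bot.observe();c=o["tcp_pos"];R=o["ee_rot"]
w=cv2.cvtColor(cv2.imread("pics/w3.png"),6);print("wrist col254 rows",w[218:240,247:250].mean(1).round().tolist())
for k in(0,.015,.018,.02,.022,.025,.03):
    print(k,project(p,c-R[:,2]*k+R[:,0]*.011),project(p,c-R[:,2]*k),project(S,c-R[:,2]*k),project(S,c-R[:,2]*k-R[:,1]*.008+R[:,0]*.011))
s=cv2.cvtColor(cv2.imread("pics/side0.png"),6);s2=cv2.imread("pics/w3.png")
E
```

```text
wrist col254 rows [129.0, 106.0, 109.0, 109.0, 110.0, 110.0, 109.0, 108.0, 107.0, 109.0, 111.0, 92.0, 66.0, 72.0, 71.0, 72.0, 70.0, 71.0, 71.0, 72.0, 69.0, 72.0]
0 [252.4138883  207.24969248] [252.42188025 223.55161289] [220.91778588 147.7753272 ] [221.10243957 149.46467505]
0.015 [252.30525576 217.32500902] [252.3165709  234.76054962] [220.73525935 144.77880221] [220.91931614 146.45714   ]
0.018 [252.28129964 219.54881374] [252.29341004 237.22817565] [220.69860243 144.17571532] [220.88253721 145.85180156]
0.02 [252.26486906 221.07444601] [252.27753807 238.91973078] [220.67413641 143.77295364] [220.85798937 145.44752957]
0.022 [252.24805582 222.63595463] [252.2613076  240.64992224] [220.64964796 143.36962801] [220.8334187  145.04268618]
0.025 [252.22208919 225.0482627 ] [252.23626321 243.32054176] [220.61287321 142.76358036] [220.79651988 144.43434789]
0.03 [252.17670047 229.26690073] [252.19255177 247.98422382] [220.55146982 141.7506696 ] [220.73490773 143.41758184]
```

```bash
python3 -m crank '[{"twist":[0,0,0],"offset":[0,0,3],"fingers":-1},{"twist":[0,0,0],"offset":[0,0,2],"fingers":-1},{"twist":[0,0,0],"offset":[0,0,1],"fingers":-1},{"twist":[0,0,0],"offset":[0,0,0],"fingers":-1}]' | egrep 'tcp|force'
python3 -m crank '[{"twist":[0,0,0],"offset":[0,0,0.2],"fingers":-1},{"twist":[0,0,0],"offset":[0,0,0],"fingers":-1}]' | egrep 'tcp|force'
python3 -m crank '[{"twist":[0,0,0],"offset":[0,0,0.2],"fingers":-1},{"twist":[0,0,0],"offset":[0,0,0],"fingers":-1}]' | egrep 'tcp|force'
```

```text
tcp_pos: [0.5487, 0.289, 0.0639]
force: [-0.1, 0.4, -0.8]
finger_force: 0.0
tcp_pos: [0.5497, 0.2895, 0.0633]
force: [-0.9, 0.1, 0.5]
finger_force: 0.0
tcp_pos: [0.55, 0.2897, 0.0623]
force: [-1.4, -0.8, 5.4]
finger_force: 2.8
```

Touching the fin top (87 mm) at reported TCP z = 62.5 shows the real tips are 24.5 mm behind the reported TCP. Re-grip 24 mm lower.

```bash
python3 -m crank '[{"twist":[0,0,0],"offset":[0,0,-2],"fingers":0},{"twist":[0,0,0],"offset":[0,0,0],"fingers":0},{"twist":[0,0,0],"offset":[0,0,0],"fingers":0},{"twist":[0,0,0],"offset":[0,0,0],"fingers":0},{"twist":[0,0,0],"offset":[0,0,0],"fingers":0}]' | egrep 'tcp|force|gap'
python3 -m crank '[{"twist":[0,0,0],"offset":[0,0,2],"fingers":0},{"twist":[0,0,0],"offset":[0,0,1],"fingers":0},{"twist":[0,0,0],"offset":[0,0,0.7],"fingers":0},{"twist":[0,0,0],"offset":[0,0,0.5],"fingers":0},{"twist":[0,0,0],"offset":[0,0,0],"fingers":0}]' | egrep 'tcp|force|gap'
python3 -m crank '[{"twist":[0,0,0],"offset":[0,0,0],"fingers":-1},{"twist":[0,0,0],"offset":[0,0,0],"fingers":-1},{"twist":[0,0,0],"offset":[0,0,0],"fingers":-1},{"twist":[0,0,0],"offset":[0,0,0],"fingers":-1},{"twist":[0,0,0],"offset":[0,0,0],"fingers":-1},{"twist":[0,0,0],"offset":[0,0,0],"fingers":-1}]' 80
python3 - <<'E'
import numpy as np
r=np.array([135.,-15.]);th=np.radians(2)
d=np.array([[np.cos(th),-np.sin(th)],[np.sin(th),np.cos(th)]])@r-r
print("tool x,z cm:",-d[0]/10,-d[1]/10)
E
```

```text
tcp_pos: [0.5493, 0.2893, 0.0808]
force: [-0.4, -0.0, 0.2]
finger_gap: 0.0427
finger_force: 0.0
tcp_pos: [0.5494, 0.2893, 0.0388]
force: [0.2, 0.3, -0.2]
finger_gap: 0.0427
finger_force: 0.0
time_s: 6.4
tcp_pos: [0.5501, 0.2897, 0.0402]
ee_rot: [[-0.939, -0.344, 0.001], [-0.344, 0.939, 0.001], [-0.001, 0.0, -1.0]]
force: [-1.0, -0.1, 5.4]
finger_gap: 0.008
finger_force: 79.4
tool x,z cm: -0.04412540981154507 -0.47205696495511945
```

Gripped (gap 8 mm, 79 N). Tip up about the far rim edge.

```bash
python3 -m crank '[{"twist":[0,-2,0],"offset":[-0.04,0,-0.47],"fingers":-1},{"twist":[0,-2,0],"offset":[-0.04,0,-0.47],"fingers":-1},{"twist":[0,-2,0],"offset":[-0.04,0,-0.47],"fingers":-1},{"twist":[0,0,0],"offset":[0,0,0],"fingers":-1}]'
python3 -m crank '[{"twist":[0,-2,0],"offset":[-0.04,0,-0.47],"fingers":-1},{"twist":[0,-2,0],"offset":[-0.04,0,-0.47],"fingers":-1},{"twist":[0,-2,0],"offset":[-0.04,0,-0.47],"fingers":-1},{"twist":[0,-2,0],"offset":[-0.04,0,-0.47],"fingers":-1},{"twist":[0,-2,0],"offset":[-0.04,0,-0.47],"fingers":-1},{"twist":[0,0,0],"offset":[0,0,0],"fingers":-1},{"twist":[0,0,0],"offset":[0,0,0],"fingers":-1},{"twist":[0,0,0],"offset":[0,0,0],"fingers":-1}]'
python3 - <<'E'
from h import *
s=bot.capture("side");w=bot.capture("wrist")
cv2.imwrite("pics/c4.png",np.hstack([cv2.resize(s[125:205,180:270],(450,400),interpolation=2),w[0:384:1,150:350][:384][0:384] if 0 else cv2.resize(w[0:300,140:370],(307,400))]))
E
```

```text
time_s: 6.8
tcp_pos: [0.5498, 0.2896, 0.0544]
ee_rot: [[-0.934, -0.344, 0.099], [-0.342, 0.939, 0.036], [-0.106, 0.0, -0.994]]
force: [0.5, 0.8, -0.7]
finger_gap: 0.0079
finger_force: 78.6
time_s: 7.6
tcp_pos: [0.548, 0.2889, 0.0764]
ee_rot: [[-0.903, -0.344, 0.257], [-0.331, 0.939, 0.094], [-0.273, -0.0, -0.962]]
force: [-2.7, -0.8, 0.3]
finger_gap: 0.0084
finger_force: 78.8
```

View pics/c4.png

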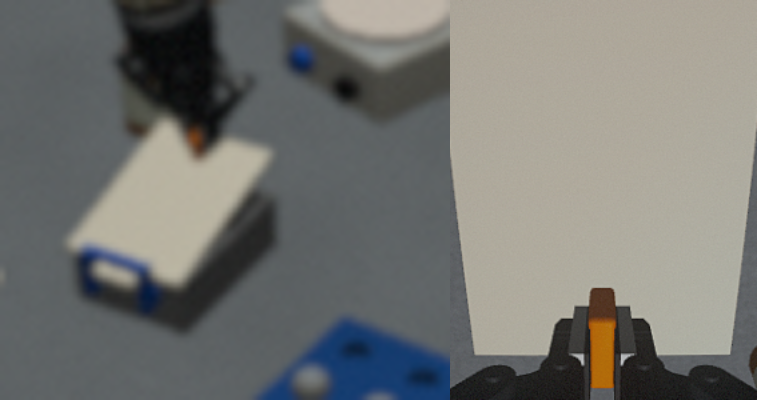

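Crop: the lid is tipped ~16° on the far edge, its tongue still under the keeper and the fin held between the pads. Draw out 28 mm along +x, then lift and level.

```bash
python3 -m crank '[{"twist":[0,0,0],"offset":[-0.7,0,0.15],"fingers":-1},{"twist":[0,0,0],"offset":[-0.7,0,0.15],"fingers":-1},{"twist":[0,0,0],"offset":[-0.7,0,0.15],"fingers":-1},{"twist":[0,0,0],"offset":[-0.7,0,0.15],"fingers":-1},{"twist":[0,0,0],"offset":[0,0,0],"fingers":-1},{"twist":[0,0,0],"offset":[0,0,0],"fingers":-1}]'
python3 -m crank '[{"twist":[0,0,0],"offset":[-0.3,0,-0.95],"fingers":-1},{"twist":[0,0,0],"offset":[-0.55,0,-1.9],"fingers":-1},{"twist":[0,0,0],"offset":[-0.55,0,-1.9],"fingers":-1},{"twist":[0,0,0],"offset":[-0.55,0,-1.9],"fingers":-1},{"twist":[0,0,0],"offset":[-0.55,0,-1.9],"fingers":-1},{"twist":[0,0,0],"offset":[-0.55,0,-1.9],"fingers":-1},{"twist":[0,0,0],"offset":[0,0,0],"fingers":-1}]'
python3 -m crank '[{"twist":[0,4,0],"offset":[0,0,0],"fingers":-1},{"twist":[0,4,0],"offset":[0,0,0],"fingers":-1},{"twist":[0,4,0],"offset":[0,0,0],"fingers":-1},{"twist":[0,3.8,0],"offset":[0,0,0],"fingers":-1},{"twist":[0,0,0],"offset":[0,0,0],"fingers":-1},{"twist":[0,0,0],"offset":[0,0,0],"fingers":-1}]'
python3 - <<'E'
from h import *
o=bot.observe();R=o["ee_rot"];c=o["tcp_pos"]
p=bot.camera_params("wrist");w=bot.capture("wrist");cv2.imwrite("pics/w5.png",w);s=bot.capture("side");cv2.imwrite("pics/s5.png",s)
yaw=np.radians(10.1);lx=np.array([np.cos(yaw),np.sin(yaw)])
tgt=np.r_[np.array([.523,-.2805])+.060*lx,c[2]]
d=tgt-c;print("d world",d,"tool",d@R,"dist",np.linalg.norm(d),R.round(3).tolist())
print("yaw y-axis",np.degrees(np.arctan2(R[1,1],R[0,1])))
E
```

```text
time_s: 8.3
tcp_pos: [0.5757, 0.299, 0.0789]
ee_rot: [[-0.903, -0.344, 0.259], [-0.33, 0.939, 0.095], [-0.276, -0.0, -0.961]]
force: [0.1, 0.1, -2.1]
finger_gap: 0.0083
finger_force: 78.4
time_s: 9.0
tcp_pos: [0.5772, 0.2999, 0.1919]
ee_rot: [[-0.901, -0.344, 0.264], [-0.33, 0.939, 0.097], [-0.281, 0.001, -0.96]]
force: [0.3, 0.3, -0.9]
finger_gap: 0.0082
finger_force: 78.6
time_s: 9.6
tcp_pos: [0.5758, 0.299, 0.1866]
ee_rot: [[-0.939, -0.344, 0.003], [-0.344, 0.939, 0.001], [-0.003, -0.0, -1.0]]
force: [0.3, -0.2, -1.4]
finger_gap: 0.0085
finger_force: 78.4
d world [ 0.00628809 -0.56898443  0.        ] tool [ 1.89747945e-01 -5.36449767e-01 -4.37328674e-04] dist 0.5690191793825535 [[-0.939, -0.344, 0.003], [-0.344, 0.939, 0.001], [-0.003, -0.0, -1.0]]
yaw y-axis 110.11243722979984
```

```bash
python3 -m crank '[{"twist":[0,0,0],"offset":[0.5,-1.4,0],"fingers":-1},{"twist":[0,0,0],"offset":[1,-2.8,0],"fingers":-1},{"twist":[0,0,0],"offset":[1.4,-4,0],"fingers":-1},{"twist":[0,0,0],"offset":[1.4,-4,0],"fingers":-1},{"twist":[0,0,0],"offset":[1.4,-4,0],"fingers":-1},{"twist":[0,0,0],"offset":[1.4,-4,0],"fingers":-1},{"twist":[0,0,0],"offset":[1.4,-4,0],"fingers":-1},{"twist":[0,0,0],"offset":[1.4,-4,0],"fingers":-1}]' | egrep 'tcp|gap'
python3 -m crank '[{"twist":[0,0,0],"offset":[1.4,-4,0],"fingers":-1},{"twist":[0,0,0],"offset":[1.4,-4,0],"fingers":-1},{"twist":[0,0,0],"offset":[1.4,-4,0],"fingers":-1},{"twist":[0,0,0],"offset":[1.4,-4,0],"fingers":-1},{"twist":[0,0,0],"offset":[1.4,-4,0],"fingers":-1},{"twist":[0,0,2],"offset":[1.3,-3.6,0],"fingers":-1},{"twist":[0,0,3],"offset":[0.8,-2.2,0],"fingers":-1},{"twist":[0,0,3],"offset":[0.3,-1,0],"fingers":-1},{"twist":[0,0,2],"offset":[0,0,0],"fingers":-1},{"twist":[0,0,0],"offset":[0,0,0],"fingers":-1}]' | egrep 'tcp|gap'
python3 -m crank '[{"twist":[0,0,0],"offset":[0,0,0],"fingers":-1},{"twist":[0,0,0],"offset":[0,0,0],"fingers":-1}]' >/dev/null
cat > where.py <<'E'
import sys
from h import *
# residual from TCP to a world target, in tool axes (cm), plus yaw/tilt
def go(x,y,z):
    o=bot.observe();R=o["ee_rot"];d=np.array([x,y,z])-o["tcp_pos"]
    print("tcp",o["tcp_pos"].round(4),"tool cm",(d@R*100).round(2),"yaw y",np.degrees(np.arctan2(R[1,1],R[0,1])).round(2),"z axis",R[:,2].round(4),"gap",o["finger_gap"].round(4),"j6",o["joint_pos"][5].round(1),"t",o["time_s"])
if __name__=="__main__": go(*map(float,sys.argv[1:4]))
E
python3 where.py .582 -.27 .04
python3 - <<'E'
from h import *
p=bot.camera_params("wrist");w=bot.capture("wrist");cv2.imwrite("pics/w6.png",w)
t=bot.capture("top");cv2.imwrite("pics/t6.png",t);T=bot.camera_params("top");s=bot.capture("side");S=bot.camera_params("side")
m,b,c=blobs(w,*WHITE,None,200);r=[cv2.boundingRect(k) for k in c if cv2.contourArea(k)>500];print(b[:3],r)
m,b,c=blobs(t,*WHITE,(290,140,400,245),20);print(b,rect(T,c,.2))
cv2.imwrite("pics/c6.png",np.hstack([cv2.resize(t[130:250,280:400],(400,400)),cv2.resize(s[170:280,260:370],(400,400))]))
E
```

```text
tcp_pos: [0.5787, -0.0021, 0.1883]
finger_gap: 0.0079
tcp_pos: [0.5808, -0.2846, 0.1878]
finger_gap: 0.0083
[(np.int32(55249), array([252.31321834, 119.0583721 ])), (np.int32(1932), array([471.4984472 , 311.13716356]))] [(444, 288, 56, 47), (129, 0, 251, 265)]
[(np.int32(99), array([338.97979798, 175.03030303]))] ((566.5191650390625, -245.28103637695312), (55.220550537109375, 29.22066879272461), 11.743101119995117)Traceback (most recent call last):
  File "where.py", line 7, in <module>
    if __name__=="__main__": go(*map(float,sys.argv[1:4]))
                             ~~^^^^^^^^^^^^^^^^^^^^^^^^^^^
  File "where.py", line 6, in go
    print("tcp",o["tcp_pos"].round(4),"tool cm",(d@R*100).round(2),"yaw y",np.degrees(np.arctan2(R[1,1],R[0,1])).round(2),"z axis",R[:,2].round(4),"gap",o["finger_gap"].round(4),"j6",o["joint_pos"][5].round(1),"t",o["time_s"])
                                                                                                                                                         ^^^^^^^^^^^^^^^^^^^^^
AttributeError: 'float' object has no attribute 'round'
```

View pics/c6.png

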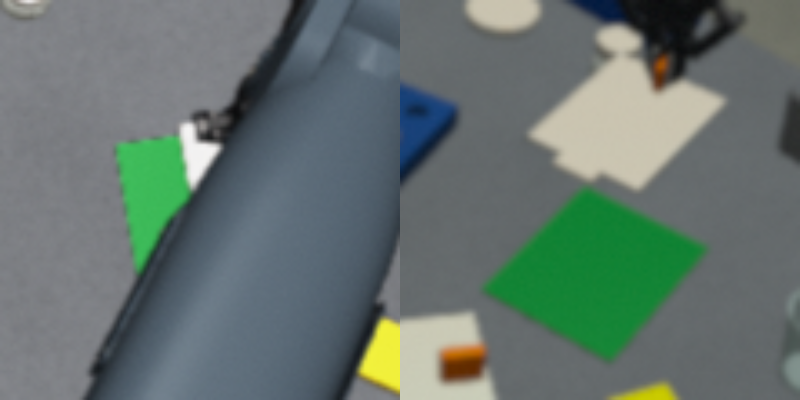

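The lid is held level over the green mat (side crop), clear of everything.

```bash
sed -i 's/o\["finger_gap"\].round(4)/o["finger_gap"]/' where.py; python3 where.py .582 -.27 -.004
```

```text
tcp [ 0.5819 -0.2834  0.1874] tool cm [-0.18  1.31 19.14] yaw y 100.17 z axis [ 0.0035  0.001  -1.    ] gap 0.00804728396805514 j6 -36.2 t 11.85
```

```bash
python3 -m crank '[{"twist":[0,0,0],"offset":[-0.1,0.65,1.5],"fingers":-1},{"twist":[0,0,0],"offset":[-0.1,0.65,3],"fingers":-1},{"twist":[0,0,0],"offset":[0,0,3.5],"fingers":-1},{"twist":[0,0,0],"offset":[0,0,3.5],"fingers":-1},{"twist":[0,0,0],"offset":[0,0,3],"fingers":-1},{"twist":[0,0,0],"offset":[0,0,2],"fingers":-1},{"twist":[0,0,0],"offset":[0,0,1],"fingers":-1},{"twist":[0,0,0],"offset":[0,0,0.5],"fingers":-1},{"twist":[0,0,0],"offset":[0,0,0],"fingers":-1},{"twist":[0,0,0],"offset":[0,0,0],"fingers":-1}]'|egrep 'tcp|^force'
python3 -m crank '[{"twist":[0,0,0],"offset":[0,0,0.4],"fingers":-1},{"twist":[0,0,0],"offset":[0,0,0.2],"fingers":-1},{"twist":[0,0,0],"offset":[0,0,0],"fingers":-1},{"twist":[0,0,0],"offset":[0,0,0],"fingers":-1}]'|egrep 'tcp|^force'
python3 -m crank '[{"twist":[0,0,0],"offset":[0,0,0.2],"fingers":-1},{"twist":[0,0,0],"offset":[0,0,0],"fingers":-1},{"twist":[0,0,0],"offset":[0,0,0],"fingers":-1}]'|egrep 'tcp|^force'
python3 where.py .582 -.27 -.004
```

```text
tcp_pos: [0.583, -0.2708, 0.0084]
force: [0.3, 0.6, -0.9]
tcp_pos: [0.5822, -0.2704, 0.0014]
force: [-0.5, 0.1, -1.5]
tcp_pos: [0.5821, -0.2704, -0.0008]
force: [-0.2, -0.4, -1.5]
tcp [ 0.5821 -0.2704 -0.0008] tool cm [0.01 0.04 0.32] yaw y 100.12 z axis [ 0.0031  0.0012 -1.    ] gap 0.008579970896522357 j6 -35.1 t 13.55
```

```bash
for i in 1 2; do :; done; python3 -m crank '[{"twist":[0,0,0],"offset":[0,0,0.15],"fingers":-1},{"twist":[0,0,0],"offset":[0,0,0],"fingers":-1}]'|egrep 'tcp|^force'
python3 -m crank '[{"twist":[0,0,0],"offset":[0,0,0.15],"fingers":-1},{"twist":[0,0,0],"offset":[0,0,0],"fingers":-1}]'|egrep 'tcp|^force'
```

```text
tcp_pos: [0.5821, -0.2704, -0.0025]
force: [-0.9, 0.3, -1.7]
tcp_pos: [0.5823, -0.2705, -0.0036]
force: [-1.1, 0.3, 0.7]
```

Contact at the expected height. Release and withdraw.

```bash
python3 -m crank '[{"twist":[0,0,0],"offset":[0,0,0.05],"fingers":-1},{"twist":[0,0,0],"offset":[0,0,0],"fingers":-0.6},{"twist":[0,0,0],"offset":[0,0,0],"fingers":-0.4},{"twist":[0,0,0],"offset":[0,0,0],"fingers":-0.2},{"twist":[0,0,0],"offset":[0,0,0],"fingers":-0.1},{"twist":[0,0,0],"offset":[0,0,0],"fingers":-0.1}]'
python3 -m crank '[{"twist":[0,0,0],"offset":[0,0,-1],"fingers":-0.1},{"twist":[0,0,0],"offset":[0,0,-2],"fingers":-0.1},{"twist":[0,0,0],"offset":[0,0,-4],"fingers":0},{"twist":[0,0,0],"offset":[0,0,-4],"fingers":0},{"twist":[0,0,0],"offset":[0,0,-4],"fingers":0},{"twist":[0,0,0],"offset":[0,0,-4],"fingers":0},{"twist":[0,0,0],"offset":[0,0,-2],"fingers":0},{"twist":[0,0,0],"offset":[0,0,0],"fingers":0}]'|egrep 'tcp|gap'
python3 - <<'E'
from h import *
S=bot.camera_params("side");s=bot.capture("side");cv2.imwrite("pics/s7.png",s);p=bot.camera_params("wrist");w=bot.capture("wrist");cv2.imwrite("pics/w7.png",w)
m,b,c=blobs(s,(0,0,110),(40,90,255),(265,205,360,285),50);print(rect(S,c,.015))
m,b,c=blobs(w,(0,0,120),(40,90,255),None,200);print(b[:2],rect(p,c,.015),rect(p,blobs(w,*GREEN)[2],.004))
E
python3 where.py .473 .262 .21
```

```text
time_s: 14.55
tcp_pos: [0.5822, -0.2704, -0.0043]
ee_rot: [[-0.984, -0.176, 0.003], [-0.176, 0.984, 0.001], [-0.003, 0.001, -1.0]]
force: [-0.4, -0.4, 0.2]
finger_gap: 0.0383
finger_force: 0.0
tcp_pos: [0.583, -0.2713, 0.2104]
finger_gap: 0.0428
((528.462646484375, -281.9173583984375), (201.10606384277344, 109.71546173095703), 9.820941925048828)
[(np.int32(4003), array([249.79140645,  60.229328  ])), (np.int32(1909), array([457.33944474, 300.2613934 ]))] ((476.4614562988281, -297.2547912597656), (90.61100769042969, 141.51263427734375), 34.42707824707031) ((523.8615112304688, -280.0706787109375), (188.30934143066406, 149.01885986328125), 10.132576942443848)
tcp [ 0.5816 -0.2707  0.2063] tool cm [ 1.33 54.35 -0.38] yaw y 100.12 z axis [ 4.1e-03  7.0e-04 -1.0e+00] gap 0.04262737341952924 j6 -35.1 t 15.45
```

```bash
python3 -m crank '[{"twist":[0,0,0],"offset":[-0.1,1.3,0],"fingers":0},{"twist":[0,0,0],"offset":[-0.2,2.7,0],"fingers":0},{"twist":[0,0,0],"offset":[-0.26,4,0],"fingers":0},{"twist":[0,0,0],"offset":[-0.26,4,0],"fingers":0},{"twist":[0,0,0],"offset":[-0.26,4,0],"fingers":0},{"twist":[0,0,0],"offset":[-0.26,4,0],"fingers":0},{"twist":[0,0,0],"offset":[-0.26,4,0],"fingers":0},{"twist":[0,0,0],"offset":[-0.26,4,0],"fingers":0}]'|egrep 'tcp|gap'
python3 -m crank '[{"twist":[0,0,0],"offset":[-0.26,4,0],"fingers":0},{"twist":[0,0,0],"offset":[-0.26,4,0],"fingers":0},{"twist":[0,0,0],"offset":[-0.26,4,0],"fingers":0},{"twist":[0,0,0],"offset":[-0.26,4,0],"fingers":0},{"twist":[0,0,-2],"offset":[-0.26,4,0],"fingers":0},{"twist":[0,0,-3],"offset":[-0.26,4,0],"fingers":0},{"twist":[0,0,-3],"offset":[-0.2,2.3,0],"fingers":0},{"twist":[0,0,-2],"offset":[0,1,0],"fingers":0},{"twist":[0,0,0],"offset":[0,0,0],"fingers":0},{"twist":[0,0,0],"offset":[0,0,0],"fingers":0}]'|egrep 'tcp|gap'
python3 where.py .53 .28 .21
python3 - <<'E'
from h import *
import pickle
p=bot.camera_params("wrist");w=bot.capture("wrist");cv2.imwrite("pics/w8.png",w);T=bot.camera_params("top");t=bot.capture("top");S=bot.camera_params("side");s=bot.capture("side")
pickle.dump((p,T,S),open("p8.pkl","wb"));cv2.imwrite("pics/t8.png",t);cv2.imwrite("pics/s8.png",s)
E
```

```text
tcp_pos: [0.549, 0.0105, 0.2047]
finger_gap: 0.0424
tcp_pos: [0.5148, 0.2786, 0.2057]
finger_gap: 0.0428
tcp [0.5148 0.2786 0.2057] tool cm [-1.48 -0.39 -0.43] yaw y 110.06 z axis [ 2.3e-03  3.0e-04 -1.0e+00] gap 0.04282199227333482 j6 8.4 t 17.25
```

View pics/w8.png

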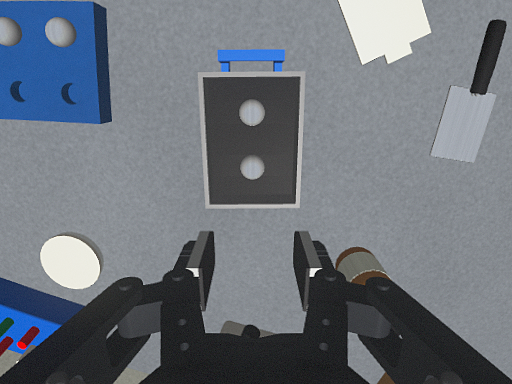

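Wrist view: the tub is open, with ball b at (252,112) and ball a at (252,167). The empty carrier wells are near (18,92) and (68,93).

```bash
cat > balls.py <<'E'
from h import *
def ballpx(im,roi,thr=None):
    x0,y0,x1,y1=roi;g=cv2.GaussianBlur(cv2.cvtColor(im[y0:y1,x0:x1],6),(3,3),0)
    t,m=cv2.threshold(g,0,255,cv2.THRESH_OTSU) if thr is None else cv2.threshold(g,thr,255,0)
    c=max(cv2.findContours(m,0,1)[0],key=cv2.contourArea);(x,y),r=cv2.minEnclosingCircle(c)
    M=cv2.moments(c); return np.array([M["m10"]/M["m00"]+x0,M["m01"]/M["m00"]+y0]),(x+x0,y+y0,r)
E
python3 - <<'E'
from balls import *
import pickle
p,T,S=pickle.load(open("p8.pkl","rb"));w=cv2.imread("pics/w8.png");t=cv2.imread("pics/t8.png");s=cv2.imread("pics/s8.png")
X={}
for n,r in(("b",(230,92,275,132)),("a",(230,147,275,187))):
    q,c=ballpx(w,r);P=onplane(p,[q],.029)[0];X[n]=P;rr=np.linalg.norm(P-p["cam_to_world"][:3,3])*c[2]/294.8
    a,b2=project(T,P),project(S,P);print(n,q,c,P,"radius est",rr)
    for nm,im,PP,e in(("top",t,T,a),("side",s,S,b2)):
        x,y=np.round(e).astype(int)
        try: qq,cc=ballpx(im,(x-8,y-8,x+9,y+9));print("  ",nm,e,qq,cc[2],tri([(p,q),(PP,qq)]))
        except Exception as ex: print(ex)
d=X["a"]-X["b"];print("spacing",np.linalg.norm(d),"yaw",np.degrees(np.arctan2(d[1],d[0])))
m,b,c=blobs(w,*BLUE,(0,0,120,130));print("carrier rects",rect(p,c,.03))
# carrier well check from the top view
m,b,c=blobs(t,*BLUE,(225,175,285,235));print(rect(T,c,.03))
cv2.imwrite("pics/c9.png",np.hstack([cv2.resize(w[0:130,0:130],(400,400)),cv2.resize(cv2.imread("pics/top0.png")[175:235,223:283],(400,400),interpolation=2)]))
E
```

```text
b [251.53605592 112.66629875] (251.5, 112.70833396911621, 12.543428421020508) [0.46426006 0.25816592 0.029     ] radius est 0.014684889504242304
   top [178.65250665 209.4368554 ] [179.296875   208.97395833] 4.081169605255127 (array([0.46609467, 0.25834626, 0.01564829]), np.float64(0.000866971513905491))
   side [210.64366543 176.77363436] [211.9280303  177.01515152] 6.18475866317749 (array([0.46667081, 0.25685569, 0.02679344]), np.float64(0.002621327490828649))
a [252.        167.7771788] (252.0, 168.0, 11.401854515075684) [0.52508776 0.28088812 0.029     ] radius est 0.013764319430650093
   top [172.70999405 190.92095078] [172.5        191.15217391] 4.155292510986328 (array([0.52350894, 0.28037317, 0.0354158 ]), np.float64(3.235415530750991e-05))
   side [218.84279753 169.02003757] [219.10416667 168.34722222] 3.1623775959014893 (array([0.52506295, 0.28015546, 0.03266484]), np.float64(0.0009678073273005775))
spacing 0.06493309694804487 yaw 20.483184563470484
carrier rects ((488.5972595214844, 23.159393310546875), (129.783447265625, 140.2042236328125), 16.033641815185547)
((490.2249755859375, 14.741584777832031), (128.94960021972656, 127.21028137207031), 15.898667335510254)
```

```bash
python3 where.py .525 .2808 .002
python3 -m crank '[{"twist":[0,0,0],"offset":[-0.5,-0.07,1.5],"fingers":0},{"twist":[0,0,0],"offset":[-0.5,-0.07,3],"fingers":0},{"twist":[0,0,0],"offset":[0,0,4],"fingers":0},{"twist":[0,0,0],"offset":[0,0,3],"fingers":0},{"twist":[0,0,0],"offset":[0,0,0],"fingers":0},{"twist":[0,0,0],"offset":[0,0,0],"fingers":0}]'|egrep 'tcp|gap'
python3 where.py .525 .2808 -.001
python3 - <<'E'
from balls import *
import pickle
p=bot.camera_params("wrist");w=bot.capture("wrist");cv2.imwrite("pics/w10.png",w)
q=project(p,[.525,.2808,.029]);print(q);x,y=np.round(q).astype(int)
p8=pickle.load(open("p8.pkl","rb"))[0]
q2,c=ballpx(w,(x-28,y-28,x+28,y+28));print(q2,c,tri([(p,q2),(p8,[252,167.8])]),onplane(p,[q2],.029))
E
```

```text
tcp [0.5155 0.2781 0.2062] tool cm [-0.92 -0.07 20.42] yaw y 110.0 z axis [ 3.2e-03  9.0e-04 -1.0e+00] gap 0.042848224558155 j6 8.4 t 17.4
tcp_pos: [0.5258, 0.2809, 0.0918]
finger_gap: 0.0425
tcp [0.5258 0.2809 0.0918] tool cm [0.1  0.02 9.28] yaw y 110.04 z axis [ 2.9e-03  9.0e-04 -1.0e+00] gap 0.042453376323177416 j6 8.1 t 18.0
[252.99636226 189.68120844]
[253.11736799 190.21142739] (np.float64(253.18181800842285), np.float64(190.0), 16.936782836914062) (array([0.52414489, 0.28058598, 0.03286448]), np.float64(1.5491962908015053e-05)) [[0.52540111 0.28105291 0.029     ]]
```

```bash
python3 -m crank '[{"twist":[0,0,0],"offset":[0.08,0,3],"fingers":0},{"twist":[0,0,0],"offset":[0,0,3],"fingers":0},{"twist":[0,0,0],"offset":[0,0,1.5],"fingers":0},{"twist":[0,0,0],"offset":[0,0,1],"fingers":0},{"twist":[0,0,0],"offset":[0,0,0.4],"fingers":0},{"twist":[0,0,0],"offset":[0,0,0],"fingers":0},{"twist":[0,0,0],"offset":[0,0,0],"fingers":0}]'|egrep 'tcp|gap|^force'
python3 -m crank '[{"twist":[0,0,0],"offset":[0,0,0.3],"fingers":0},{"twist":[0,0,0],"offset":[0,0,0],"fingers":0}]'|egrep 'tcp|gap|^force'
```

```text
tcp_pos: [0.5259, 0.2818, 0.0034]
force: [-0.8, 0.4, -0.2]
finger_gap: 0.0431
tcp_pos: [0.5252, 0.2815, -0.0006]
force: [0.1, -0.8, 0.3]
finger_gap: 0.0425
```

```bash
python3 -m crank '[{"twist":[0,0,0],"offset":[0.03,0,0.2],"fingers":0},{"twist":[0,0,0],"offset":[0,0,0],"fingers":0}]'|egrep 'tcp|gap|^force'
python3 -m crank '[{"twist":[0,0,0],"offset":[0,0,0],"fingers":-0.15},{"twist":[0,0,0],"offset":[0,0,0],"fingers":-0.3},{"twist":[0,0,0],"offset":[0,0,0],"fingers":-0.5},{"twist":[0,0,0],"offset":[0,0,0],"fingers":-1},{"twist":[0,0,0],"offset":[0,0,0],"fingers":-1},{"twist":[0,0,0],"offset":[0,0,0],"fingers":-1}]' 40|egrep 'tcp|gap|force'
```

```text
tcp_pos: [0.5246, 0.2812, -0.003]
force: [-0.1, 0.3, -0.0]
finger_gap: 0.043
tcp_pos: [0.5252, 0.2805, -0.0025]
force: [0.9, -5.2, 3.2]
finger_gap: 0.0273
finger_force: 39.1
```

Ball held (gap 27 mm plus pad compression). Lift.

```bash
python3 -m crank '[{"twist":[0,0,0],"offset":[0,0,-0.5],"fingers":-1},{"twist":[0,0,0],"offset":[0,0,-1],"fingers":-1},{"twist":[0,0,0],"offset":[0,0,-2],"fingers":-1},{"twist":[0,0,0],"offset":[0,0,-3],"fingers":-1},{"twist":[0,0,0],"offset":[0,0,-3],"fingers":-1},{"twist":[0,0,0],"offset":[0,0,-2],"fingers":-1},{"twist":[0,0,0],"offset":[0,0,-1],"fingers":-1},{"twist":[0,0,0],"offset":[0,0,0],"fingers":-1},{"twist":[0,0,0],"offset":[0,0,0],"fingers":-1}]'|egrep 'tcp|gap|force'
python3 - <<'E'
from balls import *
p=bot.camera_params("wrist");w=bot.capture("wrist");cv2.imwrite("pics/w11.png",w);o=bot.observe();c=o["tcp_pos"];R=o["ee_rot"]
q=project(p,c-R[:,2]*.0315);print("expected ball px",q)
C=np.array([.4902,.0147]);y=np.radians(16)
ax=np.array([np.cos(y),np.sin(y)]);ay=np.array([-ax[1],ax[0]])
for n,a in(("h0",1),("h1",-1)):print(n,C+.032*ax+a*.032*ay)
for n,a in(("c",1),("d",-1)):print(n,C-.032*ax+a*.032*ay)
E
python3 where.py .512 .054 .125
```

```text
tcp_pos: [0.524, 0.2811, 0.1215]
force: [0.1, -0.1, -1.0]
finger_gap: 0.0274
finger_force: 39.5
expected ball px [252.05760919 248.60884967]
h0 [0.51213998 0.05428077]
h1 [ 0.52978077 -0.00723998]
c [0.45061923 0.03663998]
d [ 0.46826002 -0.02488077]
tcp [0.5237 0.2809 0.121 ] tool cm [  8.91 -20.9   -0.41] yaw y 110.12 z axis [ 1.6e-03  4.0e-04 -1.0e+00] gap 0.02757423721763933 j6 8.1 t 20.7
```

View pics/w11.png

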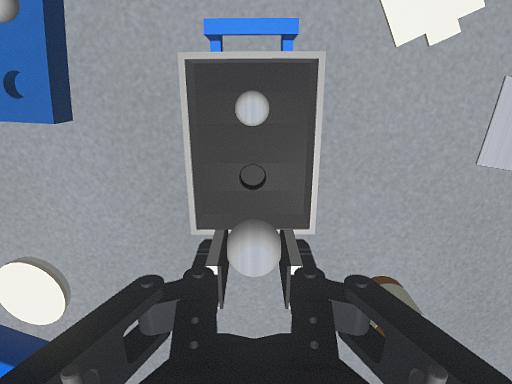

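The ball sits centred in the pads at (254,248). Move to a stand-off beyond the wells to measure them.

```bash
python3 -m crank '[{"twist":[0,0,0],"offset":[0.25,-1.5,0],"fingers":-1},{"twist":[0,0,0],"offset":[0.5,-3,0],"fingers":-1},{"twist":[0,0,0],"offset":[0.6,-4,0],"fingers":-1},{"twist":[0,0,0],"offset":[0.6,-4,0],"fingers":-1},{"twist":[0,0,0],"offset":[0.6,-4,0],"fingers":-1},{"twist":[0,0,2],"offset":[0.6,-4,0],"fingers":-1},{"twist":[0,0,2],"offset":[0.45,-3,0],"fingers":-1},{"twist":[0,0,0],"offset":[0.2,-1.8,0],"fingers":-1},{"twist":[0,0,0],"offset":[0,0,0],"fingers":-1},{"twist":[0,0,0],"offset":[0,0,0],"fingers":-1}]'|egrep 'tcp|gap|force'
cat > well.py <<'E'
from balls import *
import sys,pickle
n=sys.argv[1]
p=bot.camera_params("wrist");w=bot.capture("wrist");cv2.imwrite(f"pics/w{n}.png",w);pickle.dump(p,open(f"w{n}.pkl","wb"))
B=[]
hsv=cv2.cvtColor(w,cv2.COLOR_BGR2HSV)
for g in([.4506,.0366,.039],[.4683,-.0249,.039]):
    x,y=np.round(project(p,g)).astype(int);r=26
    m=cv2.inRange(hsv,(0,0,60),(179,110,255));k=np.zeros_like(m);cv2.circle(k,(int(x),int(y)),r,255,-1);m&=k
    c=max(cv2.findContours(m,0,1)[0],key=cv2.contourArea);(u,v),rr=cv2.minEnclosingCircle(c);M=cv2.moments(c)
    q=np.array([M["m10"],M["m01"]])/M["m00"];P=onplane(p,[q],.039)[0];B.append((q,P));print("guess",(x,y),"px",q.round(1),(u,v,rr),P.round(4))
d=B[0][1]-B[1][1];print("spacing",np.linalg.norm(d),"yaw",np.degrees(np.arctan2(d[1],d[0]))-90)
a=-np.array([-d[1],d[0],0])/np.linalg.norm(d)*.064
print("holes",(B[0][1]+a).round(4),(B[1][1]+a).round(4))
m,b,c=blobs(w,(105,150,60),(125,255,255));h=cv2.convexHull(max(c,key=cv2.contourArea))[:,0]
print("carrier rect at .03",cv2.minAreaRect((onplane(p,h,.03)[:,:2]*1e3).astype(np.float32)),"bbox",h.min(0),h.max(0))
E
python3 well.py 12; python3 where.py .5298 -.0072 .125
```

```text
tcp_pos: [0.5728, 0.0294, 0.1213]
force: [0.2, 0.3, -1.7]
finger_gap: 0.0272
finger_force: 39.6
guess (np.int64(305), np.int64(43)) px [305.3  43.1] (305.1956481933594, 43.10869598388672, 20.59257698059082) [0.4507 0.037  0.039 ]
guess (np.int64(223), np.int64(43)) px [222.9  42.8] (222.5, 43.0, 20.74256706237793) [ 0.4685 -0.0249  0.039 ]
spacing 0.0643264598242143 yaw 16.073951898471663
holes [0.5122 0.0547 0.039 ] [ 0.53   -0.0071  0.039 ]
carrier rect at .03 ((490.5928649902344, 14.943832397460938), (129.1348419189453, 129.76123046875), 16.106645584106445) bbox [182   1] [346 161]
tcp [0.5729 0.03   0.1215] tool cm [ 5.17 -2.38 -0.37] yaw y 106.1 z axis [ 0.002   0.0013 -1.    ] gap 0.02733125202383893 j6 -13.1 t 21.75
```

View pics/w12.png

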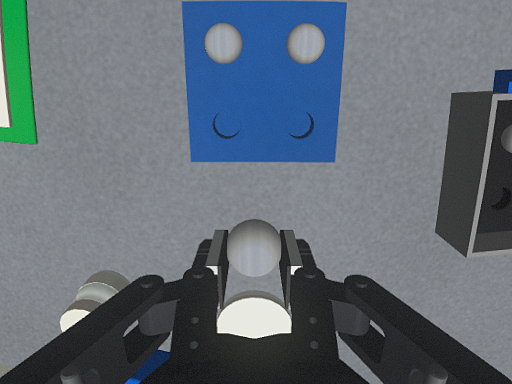

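The carrier shows at (182–346, 1–161), with balls c and d at (305,43) and (223,43) and empty wells at (301,125) and (227,124). All measurements agree to 1 mm: wells at (0.512, 0.0545) and (0.530, −0.007). Place ball a in the second.

```bash
python3 -m crank '[{"twist":[0,0,0],"offset":[1.2,-0.5,0],"fingers":-1},{"twist":[0,0,0],"offset":[2,-1,0],"fingers":-1},{"twist":[0,0,0],"offset":[1.4,-0.6,0],"fingers":-1},{"twist":[0,0,0],"offset":[0.6,-0.3,1],"fingers":-1},{"twist":[0,0,0],"offset":[0,0,2.5],"fingers":-1},{"twist":[0,0,0],"offset":[0,0,3],"fingers":-1},{"twist":[0,0,0],"offset":[0,0,2],"fingers":-1},{"twist":[0,0,0],"offset":[0,0,1],"fingers":-1},{"twist":[0,0,0],"offset":[0,0,0],"fingers":-1},{"twist":[0,0,0],"offset":[0,0,0],"fingers":-1}]'|egrep 'gap|force'
python3 where.py .530 -.0071 .0075
python3 - <<'E'
from balls import *
p=bot.camera_params("wrist");w=bot.capture("wrist");cv2.imwrite("pics/w13.png",w);o=bot.observe();c=o["tcp_pos"];R=o["ee_rot"]
q,cc=ballpx(w,(226,215,284,275),115);X=onplane(p,[q],c[2]+.0315)[0];print(q,cc,"ball rel tool mm",((X-c)@R*1e3).round(2),X)
E
```

```text
force: [0.6, 0.3, -0.9]
finger_gap: 0.0272
finger_force: 39.6
tcp [ 0.5309 -0.0072  0.0274] tool cm [0.09 0.03 1.99] yaw y 106.13 z axis [ 0.0039  0.0012 -1.    ] gap 0.027205269198966455 j6 -17.0 t 22.75
[253.71680774 252.33139863] (253.5, 257.5, 30.372783660888672) ball rel tool mm [ -1.13   0.94 -31.5 ] [ 0.53190222 -0.0060645   0.05923299]
```

```bash
python3 -m crank '[{"twist":[0,0,0],"offset":[0.12,0,1],"fingers":-1},{"twist":[0,0,0],"offset":[0,0,0.6],"fingers":-1},{"twist":[0,0,0],"offset":[0,0,0],"fingers":-1},{"twist":[0,0,0],"offset":[0,0,0],"fingers":-1}]'|egrep 'tcp|^force'
python3 -m crank '[{"twist":[0,0,0],"offset":[0,0,0.2],"fingers":-1},{"twist":[0,0,0],"offset":[0,0,0],"fingers":-1},{"twist":[0,0,0],"offset":[0,0,0],"fingers":-1}]'|egrep 'tcp|^force'
python3 -m crank '[{"twist":[0,0,0],"offset":[0,0,0.15],"fingers":-1},{"twist":[0,0,0],"offset":[0,0,0],"fingers":-1},{"twist":[0,0,0],"offset":[0,0,0],"fingers":-1}]'|egrep 'tcp|^force'
```

```text
tcp_pos: [0.5293, -0.0077, 0.0108]
force: [0.7, 0.4, -0.4]
tcp_pos: [0.53, -0.0076, 0.0092]
force: [2.3, -0.6, 1.1]
tcp_pos: [0.5308, -0.0075, 0.0082]
force: [2.8, 0.3, 6.2]
```

Seated on the well's edge. Release and go back for ball b.

```bash
python3 -m crank '[{"twist":[0,0,0],"offset":[0,0,0],"fingers":-0.3},{"twist":[0,0,0],"offset":[0,0,0],"fingers":-0.2},{"twist":[0,0,0],"offset":[0,0,0],"fingers":-0.1},{"twist":[0,0,0],"offset":[0,0,0],"fingers":0},{"twist":[0,0,0],"offset":[0,0,0],"fingers":0},{"twist":[0,0,0],"offset":[0,0,0],"fingers":0}]'|egrep 'tcp|gap|force'
python3 -m crank '[{"twist":[0,0,0],"offset":[0,0,-0.5],"fingers":0},{"twist":[0,0,0],"offset":[0,0,-1.5],"fingers":0},{"twist":[0,0,0],"offset":[0,0,-3],"fingers":0},{"twist":[0,0,0],"offset":[0,0,-4],"fingers":0},{"twist":[0,0,0],"offset":[0,0,-3],"fingers":0},{"twist":[0,0,0],"offset":[-2.5,0,0],"fingers":0},{"twist":[0,0,0],"offset":[-2.5,0,0],"fingers":0},{"twist":[0,0,0],"offset":[0,0,0],"fingers":0},{"twist":[0,0,0],"offset":[0,0,0],"fingers":0}]'|egrep 'tcp|gap|force'
cat > chk.py <<'E'
from balls import *
import sys
p=bot.camera_params("wrist");w=bot.capture("wrist");cv2.imwrite(f"pics/w{sys.argv[1]}.png",w)
hsv=cv2.cvtColor(w,cv2.COLOR_BGR2HSV)
for nm,g in(("h0",[.5122,.0545,.039]),("h1",[.530,-.0071,.039]),("c",[.4507,.037,.039]),("d",[.4685,-.0249,.039])):
    x,y=np.round(project(p,g)).astype(int)
    m=cv2.inRange(hsv,(0,0,60),(179,110,255));k=np.zeros_like(m);cv2.circle(k,(int(x),int(y)),27,255,-1);m&=k
    cs=cv2.findContours(m,0,1)[0]
    if not cs: print(nm,(x,y),"none");continue
    c=max(cs,key=cv2.contourArea);A=cv2.contourArea(c);M=cv2.moments(c)
    if A<50: print(nm,(x,y),"area",A);continue
    q=np.array([M["m10"],M["m01"]])/M["m00"];print(nm,(x,y),"area",A,q.round(1),"err mm",((onplane(p,[q],.039)[0]-g)*1e3).round(1))
E
python3 chk.py 14; python3 where.py .4645 .258 .125
```

```text
tcp_pos: [0.5292, -0.0076, 0.0073]
force: [0.2, 0.8, 0.6]
finger_gap: 0.0427
finger_force: 0.0
tcp_pos: [0.5767, 0.0062, 0.1274]
force: [-0.4, -0.7, 0.3]
finger_gap: 0.0428
finger_force: 0.0
h0 (np.int64(327), np.int64(128)) none
h1 (np.int64(253), np.int64(128)) area 914.0 [253.  127.9] err mm [ 0.3  0.1 -0. ]
c (np.int64(333), np.int64(48)) area 1126.5 [332.9  48.4] err mm [ 0.1 -0.  -0. ]
d (np.int64(253), np.int64(47)) area 1117.5 [253.2  47.5] err mm [ 0.1  0.1 -0. ]
tcp [0.5762 0.006  0.1273] tool cm [ 3.74 27.31  0.24] yaw y 106.12 z axis [ 0.0021  0.001  -1.    ] gap 0.04269494276965671 j6 -15.6 t 25.35
```

Ball a sits in its well (0.3 mm off); c and d unmoved. On to ball b.

```bash
python3 -m crank '[{"twist":[0,0,0],"offset":[0.2,1.5,0],"fingers":0},{"twist":[0,0,0],"offset":[0.4,3,0],"fingers":0},{"twist":[0,0,0],"offset":[0.6,4,0],"fingers":0},{"twist":[0,0,0],"offset":[0.6,4,0],"fingers":0},{"twist":[0,0,0],"offset":[0.6,4,0],"fingers":0},{"twist":[0,0,0],"offset":[0.5,4,0],"fingers":0},{"twist":[0,0,0],"offset":[0.4,3.5,0],"fingers":0},{"twist":[0,0,0],"offset":[0.3,2.3,0],"fingers":0},{"twist":[0,0,-2],"offset":[0.1,1,0],"fingers":0},{"twist":[0,0,-2],"offset":[0,0,0],"fingers":0}]'|egrep 'tcp|gap'
python3 -m crank '[{"twist":[0,0,0],"offset":[0,0,2],"fingers":0},{"twist":[0,0,0],"offset":[0,0,1.5],"fingers":0},{"twist":[0,0,0],"offset":[0,0,0],"fingers":0},{"twist":[0,0,0],"offset":[0,0,0],"fingers":0}]'|egrep 'tcp|gap'
python3 - <<'E'
from balls import *
import pickle
p=bot.camera_params("wrist");w=bot.capture("wrist");cv2.imwrite("pics/w15.png",w)
q=project(p,[.4645,.258,.029]);x,y=np.round(q).astype(int)
p8=pickle.load(open("p8.pkl","rb"))[0]
q2,c=ballpx(w,(x-26,y-26,x+26,y+26));print(q,q2,c,tri([(p,q2),(p8,[251.5,112.7])]),onplane(p,[q2],.029))
E
python3 where.py .4645 .258 -.0025
```

```text
tcp_pos: [0.4643, 0.2591, 0.1276]
finger_gap: 0.0427
tcp_pos: [0.4655, 0.2577, 0.0927]
finger_gap: 0.0425
[253.56724867 189.26223509] [254.00105219 190.51767677] (np.float64(254.1363639831543), np.float64(190.0), 16.89335823059082) (array([0.46395816, 0.25811465, 0.03352047]), np.float64(6.14917266568121e-05)) [[0.46540997 0.25871817 0.029     ]]
tcp [0.466  0.2579 0.0932] tool cm [0.17 0.06 9.57] yaw y 110.13 z axis [ 0.0037  0.0013 -1.    ] gap 0.04273268666481406 j6 8.9 t 26.8
```

```bash
python3 -m crank '[{"twist":[0,0,0],"offset":[0.12,0.05,3],"fingers":0},{"twist":[0,0,0],"offset":[0,0,3],"fingers":0},{"twist":[0,0,0],"offset":[0,0,1.5],"fingers":0},{"twist":[0,0,0],"offset":[0,0,1],"fingers":0},{"twist":[0,0,0],"offset":[0,0,0.6],"fingers":0},{"twist":[0,0,0],"offset":[0,0,0.2],"fingers":0},{"twist":[0,0,0],"offset":[0,0,0],"fingers":0},{"twist":[0,0,0],"offset":[0,0,0],"fingers":0}]'|egrep 'tcp|gap|^force'
python3 where.py .465 .2583 -.0025
```

```text
tcp_pos: [0.4653, 0.2586, 0.0002]
force: [-0.5, 0.6, -0.7]
finger_gap: 0.043
tcp [4.653e-01 2.586e-01 2.000e-04] tool cm [ 0.04 -0.02  0.27] yaw y 110.12 z axis [ 0.0044  0.0017 -1.    ] gap 0.04297838068135776 j6 9.0 t 27.6
```

```bash
python3 -m crank '[{"twist":[0,0,0],"offset":[0.03,0,0.25],"fingers":0},{"twist":[0,0,0],"offset":[0,0,0],"fingers":0},{"twist":[0,0,0],"offset":[0,0,0],"fingers":-0.15},{"twist":[0,0,0],"offset":[0,0,0],"fingers":-0.3},{"twist":[0,0,0],"offset":[0,0,0],"fingers":-0.5},{"twist":[0,0,0],"offset":[0,0,0],"fingers":-1},{"twist":[0,0,0],"offset":[0,0,0],"fingers":-1},{"twist":[0,0,0],"offset":[0,0,0],"fingers":-1}]' 40|egrep 'tcp|gap|force'
python3 -m crank '[{"twist":[0,0,0],"offset":[0,0,-0.5],"fingers":-1},{"twist":[0,0,0],"offset":[0,0,-1],"fingers":-1},{"twist":[0,0,0],"offset":[0,0,-2],"fingers":-1},{"twist":[0,0,0],"offset":[0,0,-3],"fingers":-1},{"twist":[0,0,0],"offset":[0,0,-3],"fingers":-1},{"twist":[0,0,0],"offset":[0,0,-2],"fingers":-1},{"twist":[0,0,0],"offset":[0,0,-1],"fingers":-1},{"twist":[0,0,0],"offset":[0,0,0],"fingers":-1},{"twist":[0,0,0],"offset":[0,0,0],"fingers":-1}]'|egrep 'tcp|gap|force'
python3 where.py .5122 .0546 .121
```

```text
tcp_pos: [0.4647, 0.2579, -0.0028]
force: [1.4, -5.3, 5.2]
finger_gap: 0.0279
finger_force: 39.2
tcp_pos: [0.4637, 0.258, 0.1213]
force: [-0.7, -0.8, -1.7]
finger_gap: 0.0274
finger_force: 39.5
tcp [0.4637 0.258  0.1213] tool cm [ 2.440e+00 -2.077e+01  2.000e-02] yaw y 110.12 z axis [ 2.4e-03  9.0e-04 -1.0e+00] gap 0.027404548616065158 j6 9.0 t 29.3
```

```bash
python3 -m crank '[{"twist":[0,0,0],"offset":[0.15,-1.5,0],"fingers":-1},{"twist":[0,0,0],"offset":[0.35,-3,0],"fingers":-1},{"twist":[0,0,0],"offset":[0.5,-4,0],"fingers":-1},{"twist":[0,0,0],"offset":[0.5,-4,0],"fingers":-1},{"twist":[0,0,0],"offset":[0.5,-4,0],"fingers":-1},{"twist":[0,0,0],"offset":[0.3,-3,0],"fingers":-1},{"twist":[0,0,2],"offset":[0.15,-1.3,0],"fingers":-1},{"twist":[0,0,2],"offset":[0,0,0],"fingers":-1},{"twist":[0,0,0],"offset":[0,0,0],"fingers":-1},{"twist":[0,0,0],"offset":[0,0,0],"fingers":-1}]'|egrep 'tcp|gap'
python3 where.py .5122 .0546 .0075
```

```text
tcp_pos: [0.5122, 0.0544, 0.1213]
finger_gap: 0.0278
tcp [0.5122 0.0544 0.1213] tool cm [2.000e-02 1.000e-02 1.138e+01] yaw y 106.15 z axis [ 0.0021  0.0011 -1.    ] gap 0.027794399681719165 j6 -10.1 t 30.3
```

```bash
python3 -m crank '[{"twist":[0,0,0],"offset":[0.03,0,2],"fingers":-1},{"twist":[0,0,0],"offset":[0,0,3],"fingers":-1},{"twist":[0,0,0],"offset":[0,0,3],"fingers":-1},{"twist":[0,0,0],"offset":[0,0,1.5],"fingers":-1},{"twist":[0,0,0],"offset":[0,0,0.8],"fingers":-1},{"twist":[0,0,0],"offset":[0,0,0.5],"fingers":-1},{"twist":[0,0,0],"offset":[0,0,0],"fingers":-1},{"twist":[0,0,0],"offset":[0,0,0],"fingers":-1}]'|egrep 'tcp|^force'
python3 where.py .5122 .0546 .0075
```

```text
tcp_pos: [0.5133, 0.0546, 0.0146]
force: [-0.4, -0.5, 0.2]
tcp [0.5133 0.0546 0.0146] tool cm [0.1  0.03 0.71] yaw y 106.14 z axis [ 0.0043  0.0012 -1.    ] gap 0.027410589445446044 j6 -10.1 t 31.1
```

```bash
python3 -m crank '[{"twist":[0,0,0],"offset":[0.08,0.02,0.4],"fingers":-1},{"twist":[0,0,0],"offset":[0,0,0],"fingers":-1},{"twist":[0,0,0],"offset":[0,0,0],"fingers":-1}]'|egrep 'tcp|^force'
python3 -m crank '[{"twist":[0,0,0],"offset":[0,0,0.2],"fingers":-1},{"twist":[0,0,0],"offset":[0,0,0],"fingers":-1},{"twist":[0,0,0],"offset":[0,0,0],"fingers":-1}]'|egrep 'tcp|^force'
```

```text
tcp_pos: [0.5119, 0.0543, 0.0101]
force: [-0.6, -1.3, -2.0]
tcp_pos: [0.5127, 0.0543, 0.0082]
force: [2.0, -1.3, 2.1]
```

```bash
python3 -m crank '[{"twist":[0,0,0],"offset":[0,0,0.07],"fingers":-1},{"twist":[0,0,0],"offset":[0,0,0],"fingers":-0.3},{"twist":[0,0,0],"offset":[0,0,0],"fingers":-0.2},{"twist":[0,0,0],"offset":[0,0,0],"fingers":-0.1},{"twist":[0,0,0],"offset":[0,0,0],"fingers":0},{"twist":[0,0,0],"offset":[0,0,0],"fingers":0},{"twist":[0,0,0],"offset":[0,0,0],"fingers":0}]'|egrep 'tcp|gap|force'
python3 -m crank '[{"twist":[0,0,0],"offset":[0,0,-0.5],"fingers":0},{"twist":[0,0,0],"offset":[0,0,-1.5],"fingers":0},{"twist":[0,0,0],"offset":[0,0,-3],"fingers":0},{"twist":[0,0,0],"offset":[0,0,-4],"fingers":0},{"twist":[0,0,0],"offset":[0,0,-3],"fingers":0},{"twist":[0,0,0],"offset":[-2.5,0,0],"fingers":0},{"twist":[0,0,0],"offset":[-2.5,0,0],"fingers":0},{"twist":[0,0,0],"offset":[0,0,0],"fingers":0},{"twist":[0,0,0],"offset":[0,0,0],"fingers":0}]'|egrep 'tcp|gap|force'
python3 chk.py 16
python3 - <<'E'
from h import *
T=bot.camera_params("top");t=bot.capture("top");cv2.imwrite("pics/t16.png",t);t0=cv2.imread("pics/top0.png")
m,b,c=blobs(t,*WHITE,(300,150,390,240));print("lid on mat",rect(T,c,.015),b[:2])
print("mat green left",rect(T,blobs(t,*GREEN,(300,150,385,240))[2],.004))
m,b,c=blobs(t,*ORANGE,(300,150,390,240),3);print("fin",b,[onplane(T,[k[1]],.043)[0] for k in b])
d=cv2.absdiff(t,t0).max(2)
for n,r in(("reagent",(98,145,130,178)),("jar",(275,112,302,138)),("beaker",(398,168,430,198)),("dish",(218,112,252,144)),("spatula",(85,215,115,272)),("box",(380,220,418,255))):
    x0,y0,x1,y1=r;print(n,(d[y0:y1,x0:x1]>50).sum())
E
```

```text
tcp_pos: [0.5117, 0.0543, 0.0071]
force: [0.3, -0.6, 0.4]
finger_gap: 0.0428
finger_force: 0.0
tcp_pos: [0.5592, 0.0681, 0.1272]
force: [-0.5, -0.0, -0.3]
finger_gap: 0.0427
finger_force: 0.0
h0 (np.int64(253), np.int64(127)) area 914.5 [252.6 127.6] err mm [ 0.5  0.  -0. ]
h1 (np.int64(178), np.int64(127)) area 924.0 [178.3 127.6] err mm [ 0.3 -0.  -0. ]
c (np.int64(253), np.int64(47)) area 1116.5 [252.8  47.2] err mm [ 0.3 -0.2 -0. ]
d (np.int64(173), np.int64(47)) area 1126.5 [172.9  47.7] err mm [ 0.2 -0.1 -0. ]
lid on mat ((513.4370727539062, -281.70953369140625), (173.41961669921875, 107.72338104248047), 10.064658164978027) [(np.int32(1469), array([342.13955071, 199.24166099]))]
mat green left ((523.4588623046875, -279.4278259277344), (188.18789672851562, 148.76168823242188), 10.151329040527344)
fin [(np.int32(14), array([339.14285714, 179.14285714]))] [array([ 0.57889498, -0.26755137,  0.043     ])]
reagent 0
jar 0
beaker 0
dish 459
spatula 0
box 0
```

```bash
python3 - <<'E'
from h import *
s=bot.capture("side");s0=cv2.imread("pics/side0.png");d=cv2.absdiff(s,s0).max(2);print("dish side diff",(d[162:182,275:302]>50).sum(),(d[160:185,270:305]>25).sum())
o=bot.observe();print(o["time_s"],abs(o["qvel"]).max(),o["force"])
print(bot.finish_job())
E
```

```text
dish side diff 0 0
33.45 0.15828887667496994 [-0.91108415 -0.11837069 -0.65601894]
the job is handed in; nothing more can be done
None
```

The job is handed in at 33.5 s: the lid lies flat, fin up, within about 3 mm of the mat's centre. Balls a and b each sit in an empty well (within 0.5 mm), and balls c and d and the bystanders show no movement.

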